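# Gauge knife-handle blanks and set up the sander for the oversize ones

## Task

Set the sander's depth dial so that its white pointer is on the red mark, and do it before any blank is laid in the sander's infeed tray. Sort every wooden handle blank with the two slot gauges: blanks that drop through the red no-go slot stay in the box under it, blanks that stop at the no-go slot but pass the green go slot are dropped through that into its box, and blanks that pass neither are laid flat inside the infeed tray, side by side. Leave the other things on the bench where they are.

Things in the scene. Friction and masses are not known exactly. Their poses are not given: they have to be found in the camera images.
- go_gauge: go slot gauge, fixed: a closed box 146 x 90 x 105 mm tall, blue and clear sides, green top plate 10 mm thick; the only way in is the slot in the plate, 37 mm wide, 116 mm long, its long edges rounded 5 mm. Below it a catch space for all blanks that belong there, floor 4 mm up. Origin: centre of its underside; x along the slot, z up. Stands left or right of the other gauge.
- go_gauge_slot (a point): centre of the go slot, level with the plate's top
- nogo_gauge: no-go slot gauge, fixed: a closed box 146 x 90 x 105 mm tall, blue and clear sides, red top plate 10 mm thick; the only way in is the slot in the plate, 31 mm wide, 116 mm long, its long edges rounded 5 mm. Below it a catch space for all blanks that belong there, floor 4 mm up. Origin: centre of its underside; x along the slot, z up. Stands left or right of the other gauge.
- nogo_gauge_slot (a point): centre of the no-go slot, level with the plate's top
- sander: blue bench drum sander, fixed: infeed tray; right of it (-y) a low feed table and, from 205 mm off the tray's centre, a housing 230 mm tall; nearer the robot a pedestal 120 x 120 x 50 mm with the depth dial, its axis 170 mm from the tray's centre (-x). Origin: on the bench under the tray's centre; x away from the robot, y to the left.
- tray (a point): centre of the infeed tray's floor, 12 mm above the bench; axes as the sander's. The floor inside the lip is 190 mm (x) by 200 mm (y), the lip 16 mm high; two blanks lie in it side by side along x, e.g. 45 mm either side of the centre.
- dial (a joint): angle of the black depth dial (rad), growing counter-clockwise from above; it turns about a vertical axis between -1.9 and 2.4 and stays where it is left (0.06 N m of friction). At 0 its pointer looks along the sander's +x.
- dial_grip (a point): on the dial's axis, in the middle of its bar grip, which is 64 mm long, 16 mm wide and 28 mm tall (so its top is 14 mm above this point); the grip stands on a disc of 36 mm radius. x along the bar towards the pointer.
- dial_pointer (a point): tip of the dial's white pointer line, at the disc's rim, 36 mm from the axis
- dial_mark (a point): inner end of the red index mark on the pedestal around the dial, 40 mm from the axis; the pointer is on the mark when it looks the same way from the axis. The mark's place differs from start to start; white ticks are only a scale.
- blank_1: loose wooden knife-handle blank, a bar 100 mm long, square in section, edges rounded 3 mm; the section is 28, 34 or 40 mm, only gauging tells which (28 drops through both slots, 34 only through the go slot, 40 through neither). Origin: centre of its underside as it first lies; x along it, z up at the start. 50 to 135 g. May be absent.
- blank_2: loose wooden knife-handle blank, a bar 100 mm long, square in section, edges rounded 3 mm; the section is 28, 34 or 40 mm, only gauging tells which (28 drops through both slots, 34 only through the go slot, 40 through neither). Origin: centre of its underside as it first lies; x along it, z up at the start. 50 to 135 g. May be absent.
- blank_3: loose wooden knife-handle blank, a bar 100 mm long, square in section, edges rounded 3 mm; the section is 28, 34 or 40 mm, only gauging tells which (28 drops through both slots, 34 only through the go slot, 40 through neither). Origin: centre of its underside as it first lies; x along it, z up at the start. 50 to 135 g. May be absent.
- blank_4: loose wooden knife-handle blank, a bar 100 mm long, square in section, edges rounded 3 mm; the section is 28, 34 or 40 mm, only gauging tells which (28 drops through both slots, 34 only through the go slot, 40 through neither). Origin: centre of its underside as it first lies; x along it, z up at the start. 50 to 135 g. May be absent.
- blank_5: loose wooden knife-handle blank, a bar 100 mm long, square in section, edges rounded 3 mm; the section is 28, 34 or 40 mm, only gauging tells which (28 drops through both slots, 34 only through the go slot, 40 through neither). Origin: centre of its underside as it first lies; x along it, z up at the start. 50 to 135 g. May be absent.
- blank_6: loose wooden knife-handle blank, a bar 100 mm long, square in section, edges rounded 3 mm; the section is 28, 34 or 40 mm, only gauging tells which (28 drops through both slots, 34 only through the go slot, 40 through neither). Origin: centre of its underside as it first lies; x along it, z up at the start. 50 to 135 g. May be absent.
- glue: white glue bottle, 190 mm tall, loose bystander, origin at the centre of its underside (for the tools: on the tool, at the bench); leave it where it is
- can: green drinks can, 120 mm tall, loose bystander, origin at the centre of its underside (for the tools: on the tool, at the bench); leave it where it is
- polish_tin: flat grey polish tin, 60 mm across, 26 mm tall, loose bystander, origin at the centre of its underside (for the tools: on the tool, at the bench); leave it where it is
- steel_cup: steel cup, 85 mm tall, loose bystander, origin at the centre of its underside (for the tools: on the tool, at the bench); leave it where it is
- screwdriver: screwdriver with a red handle, loose bystander, origin at the centre of its underside (for the tools: on the tool, at the bench); leave it where it is
- hammer: hammer, loose bystander, origin at the centre of its underside (for the tools: on the tool, at the bench); leave it where it is
- steel_block: bare steel block 80 x 60 x 40 mm, loose bystander, origin at the centre of its underside (for the tools: on the tool, at the bench); leave it where it is

How it is judged:
By the outcome, as a careful person would: the job done as asked, in the order asked, and still so for the second after the job is handed in, with the robot touching nothing.
Of blank_2, blank_4 only 1 to 2 are there at a start; the rules pass over those that are not, and their reading is None.
Of blank_1, blank_5, blank_3, blank_6 only 3 to 4 are there at a start; the rules pass over those that are not, and their reading is None.
At some moment in a run one of blank_1, blank_2, blank_3, blank_4, blank_5, blank_6 may be knocked a few centimetres aside while the robot is not near it.
Once in a run the grip may slacken for a moment while it holds something.
It also fails if it takes over 210 s, if anything falls off the work surface, if the arm or the gripper's body presses on something with over 40 N, if the wrist force passes 120 N, or if a joint passes its speed limit or range.

## Robot

A 7-joint arm with a two-finger parallel gripper is mounted at the origin on the work surface. World frame = base frame: x ahead of the robot, y to its left, z up, the work surface at z = 0. Lengths are in m, angles in rad, forces in N, time in s.
With the tool pointing down it reaches from about 0.425 to 0.875 m from the base axis. Payload 4.7 kg.
Tool frame: the origin (TCP) lies midway between the tips of the shut fingers; the grasp point (between the pads) lies 19 mm behind it; z points along the fingers, x is the direction in which the jaws open and shut, and the axes are right-handed (so a half turn about z gives the same grasp; the last joint's range is limited). The gripper opens to 87 mm and grips with 3 to 60 N. Pads are 19 mm wide; open, the fingers measure 117 mm over their backs; the gripper's body (75 mm by 190 mm) begins 51 mm behind the grasp point.
Start: joints at [1.245, 0.321, -0.07, 1.45, 0.023, 1.371, -0.057], TCP at [0.217, -0.613, 0.223] pointing down, gripper open.
Joint ranges: [-2.86, 2.86], [-0.3, 2.09], [-1.38, 1.24], [0.06, 2.45], [-1.56, 4.7], [0.09, 2.05], [-2.69, 2.69]. Speed limits (rad/s): [2.57, 2.57, 3.14, 3.14, 3.14, 3.14, 3.14].

## Interface

Orientations are given as a rotation vector (axis times angle).
In Python, from bench import get_state, eyes, ticket gives the robot as it stands.
- The arm moves only by the tool carry_out, never from a script. Its argument "motion" is a list of rows, each a list of 2 entries, a list of its own where there are three numbers: the shift along the world's x, y, z in m, then the turn about the world's z in rad. A call has 1 to 20 rows; each row is the pose to reach, as a shift and turn from the pose commanded when the call began; what a row does not reach only later rows make up. A row lasts 1/10 s, in which the tool goes at most 50 mm and 8.59 degrees, less where a joint would pass 70% of its speed; a pose out of reach is approached as far as the arm can. A call with a gripper value outside its range is refused whole. "grip" is the gripper command: -1 is fully open, 1 is shut, values between are in proportion, set as the call begins (left out, the last holds). The fingers move at their own pace and stop on an object; "squeeze" is the grip in N (left out, the last holds). Time passes only in rows, so rows that repeat a pose let the fingers close. It gives the time, the measured TCP pose, the force and the opening at its end, in the units of the state.
- get_state(): the state, without advancing time (a new reading comes with each control period).
- eyes.get_image(name): name is "scene" or "top" or "wrist"; returns a dict with "pixels" (420x560x3 uint8, blue, green, red), "mtx" (3x3 intrinsics, pixels), "extrinsics" (4x4, takes a point from camera to world coordinates). Camera axes: x right, y down, z forward; pixel columns grow to the right and rows downward; lengths in m; the calibration is good to about 2 mm. A picture is of the moment at which its call begins. There is no depth.
- ticket.close_job(): hands the job in, once; it reports no verdict.
The state is a dict: "time": time; "joint_positions": joint angles; "qd": joint speeds; "joint_torque": joint torques, N m; "position": TCP position; "tool_rot": TCP orientation; "ft_force": force on the tool from outside, world axes, zero at the start; "torque": the same for the moment, N m; "grip_width": opening from 0.0 (shut) to 1.0 (fully open).
Only numpy, scipy, OpenCV 4.12 (cv2) and the standard library are available. Lean on these libraries where they do the work, as an engineer would, in place of code of your own. Each camera call takes 0.05 s, during which the arm holds its last target. There are 200 camera calls.

## Working session

There is one attempt and no reset: what is moved stays moved. The work goes in short steps, Python scripts to look and compute and a tool call to move; the robot and the scene stay as the last step left them, time stands still between calls to the robot, and variables do not carry over. Pictures are saved under pics/ and viewed, about 12 in all and at most 16, crops included, and the job is handed in when it is done.

Besides the shell and the picture viewer there is one more tool, called after ">>>" as name(argument=value, ...), one argument or row to a line, values as JSON. carry_out: Moves the arm, as the interface text tells. Its arguments: {"type":"object","properties":{"motion":{"type":"array","items":{"type":"array"}},"grip":{"type":"number"},"squeeze":{"type":"number"}},"required":["motion"]}

```bash
ls; mkdir -p pics; cat > h.py <<'E'
import cv2,numpy as np
from bench import get_state,eyes,ticket
def snap(cam,fn,crop=None,s=1):
    d=eyes.get_image(cam); p=d["pixels"]; np.savez('cal_'+cam+'.npz',m=d["mtx"],e=d["extrinsics"],p=p)
    if crop: p=p[crop[1]:crop[3],crop[0]:crop[2]]
    if s!=1: p=cv2.resize(p,None,fx=s,fy=s,interpolation=cv2.INTER_CUBIC)
    cv2.imwrite('pics/'+fn,p); return d
def w(cam,uv,z):
    d=np.load('cal_'+cam+'.npz'); E=d['e']; uv=np.atleast_2d(uv)
    r=(E[:3,:3]@np.linalg.inv(d['m'])@np.c_[uv,np.ones(len(uv))].T).T
    t=(z-E[2,3])/r[:,2]; return np.round(E[:3,3]+r*t[:,None],4)
E
python3 - <<'E'
from h import *
d=snap('top','top1.png',s=1.42); snap('scene','scene1.png',s=1.42); print(d['mtx'],d['extrinsics']); print(get_state())
E
```

```text
pics
[[512.46868673   0.         278.2117033 ]
 [  0.         512.46868673 208.52224608]
 [  0.           0.           1.        ]] [[ 0.02118015 -0.99445367  0.10302088  0.36821694]
 [-0.99964495 -0.01939835  0.01826693  0.0262038 ]
 [-0.01616718 -0.1033712  -0.99451145  1.58553293]
 [ 0.          0.          0.          1.        ]]
{'time': 0.1, 'joint_positions': array([ 1.24507054,  0.32175686, -0.07004474,  1.45153718,  0.02262603,
        1.37080923, -0.05689676]), 'qd': array([ 0.00015548, -0.00383895, -0.00143126, -0.00443504,  0.00305388,
       -0.00017862,  0.00077217]), 'joint_torque': array([ 3.99181072e-04, -4.92568767e+01, -4.05565482e-01, -3.13396204e+01,
       -6.40170439e-02,  3.94791516e-02,  4.07672189e-05]), 'position': array([ 0.21641784, -0.61239262,  0.22157335]), 'tool_rot': array([-2.56436358e+00,  1.81330413e+00,  2.32416163e-03]), 'ft_force': array([-0.04118352, -0.83025879, -0.14685669]), 'torque': array([-0.00521906, -0.05654798,  0.01466779]), 'grip_width': 0.9991650167785875}
```

View pics/top1.png

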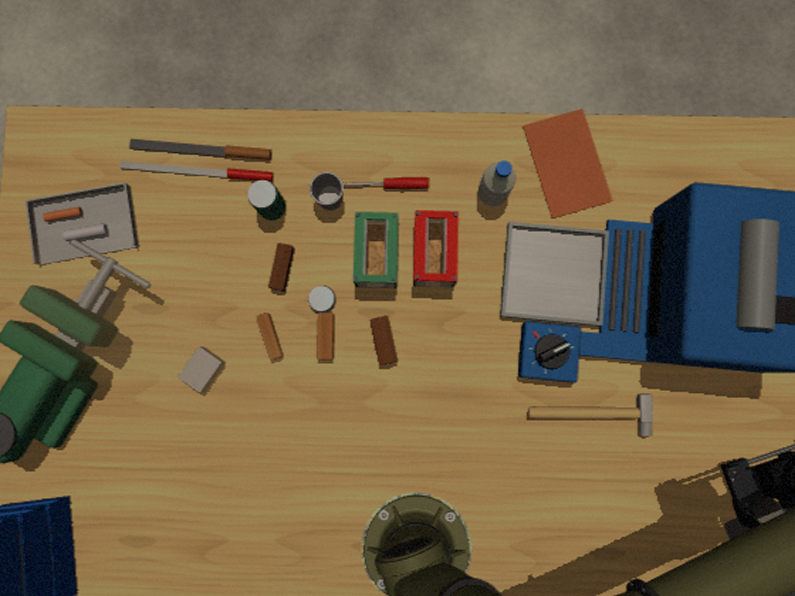

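View pics/scene1.png

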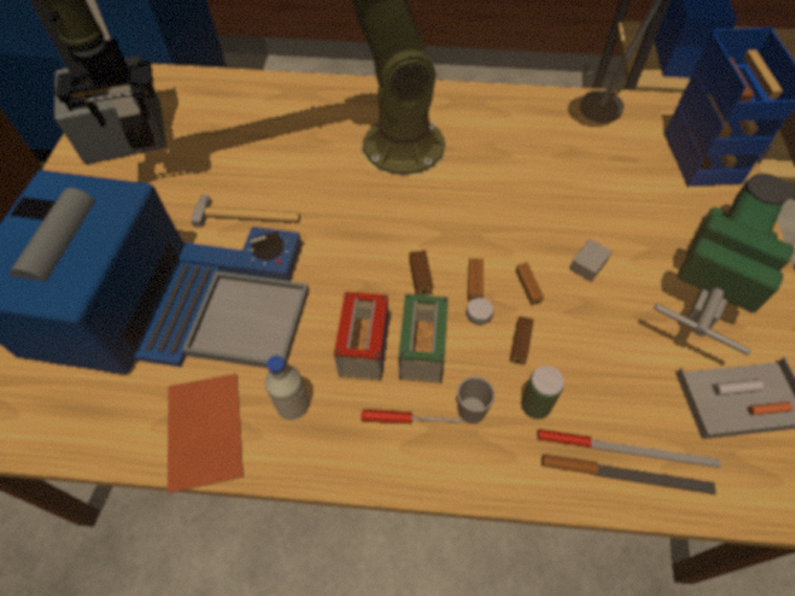

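The top view shows four blanks, at about (281,267), (269,337), (325,337) and (384,341) in the scaled picture. The gauges are at (376,248) for green and (436,246) for red. The tray is at (555,275), and the dial at (552,350) with the red mark at its upper left. I'll zoom in on both areas.

```bash
python3 - <<'E'
from h import *
p=np.load('cal_top.npz')['p']
a=cv2.resize(p[145:265,175:330],None,fx=5,fy=5,interpolation=cv2.INTER_CUBIC)[:, :]
b=cv2.resize(p[222:272,362:412],None,fx=8,fy=8,interpolation=cv2.INTER_CUBIC)
c=np.zeros((600,800,3),np.uint8)
a=cv2.resize(p[145:265,175:330],None,fx=3.2,fy=3.2,interpolation=cv2.INTER_CUBIC)
c[:a.shape[0],:a.shape[1]]=a; b=cv2.resize(b,(300,300)); c[:300,500:800]=b
cv2.imwrite('pics/z1.png',c[:390])
E
```

```text
(no output)
```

View pics/z1.png

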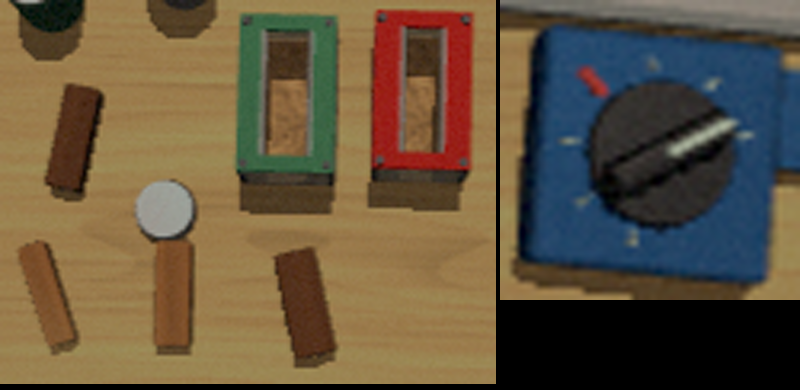

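The crop shows the pointer at about 67° clockwise and the mark at about 43° counter-clockwise. One light blank, at lower left, is narrow. Converting these to world coordinates.

```bash
cat >> h.py <<'E'
def yaw():
    R=cv2.Rodrigues(get_state()['tool_rot'])[0]; return np.arctan2(R[1,0],R[0,0])
E
python3 - <<'E'
from h import *
a=lambda l:[(175+x/3.2,145+y/3.2) for x,y in l]
b=lambda l:[(362+(x-500)/6,222+y/6) for x,y in l]
for n,l in dict(A=[(66,86),(102,92),(84,188),(47,183)],B=[(20,245),(42,240),(76,343),(52,348)],C=[(158,240),(192,240),(190,346),(155,346)],D=[(276,256),(310,248),(333,350),(298,358)]).items():
    p=w('top',a(l),.034)[:,:2]; q=(p[0]+p[1]-p[2]-p[3])/2; print(n,p.mean(0),np.degrees(np.arctan2(q[1],q[0])),np.hypot(*q),np.hypot(*(p[0]-p[1])),np.hypot(*(p[2]-p[3])))
print('tin',w('top',a([(165,209)]),.026))
for n,l in dict(go=[(247,14),(337,14),(337,173),(237,173)],gslot=[(265,30),(308,30),(310,156),(262,156)],nogo=[(375,12),(473,12),(471,170),(372,170)],nslot=[(406,26),(440,26),(440,154),(402,154)]).items():
    p=w('top',a(l),.105)[:,:2]; q=(p[0]+p[1]-p[2]-p[3])/2; print(n,p.mean(0),np.degrees(np.arctan2(q[1],q[0])),p.tolist())
print('dial',w('top',b([(662,153)]),.062),'mark',w('top',b([(605,93),(582,70)]),.05),'ptr',w('top',b([(670,152),(737,123)]),.088))
p=w('top',[(x/1.42,y/1.42) for x,y in [(510,226),(604,232),(600,322),(505,317)]],.028);print('tray',p,p.mean(0))
s=get_state();print(s['position'],np.degrees(yaw()))
E
```

```text
A [0.587875 0.300775] -8.651891832752462 0.09472795258000673 0.0352852660468927 0.0358353177745084
B [0.437375 0.321125] 19.928518786094685 0.1031252878783861 0.021416115427406568 0.02309307255433978
C [0.44075 0.2012 ] 0.399466093682697 0.10040244020938932 0.03230758424890354 0.03310740098527822
D [0.43385  0.077325] 13.740653074842832 0.09872543998382587 0.03313080137877742 0.03380946613006483
tin [[0.5212 0.213  0.026 ]]
go [0.622125 0.09285 ] -0.4280080483700891 [[0.695, 0.1337], [0.6965, 0.0509], [0.5494, 0.0479], [0.5476, 0.1389]]
gslot [0.622425 0.0958  ] 1.1295603918741899 [[0.6804, 0.1167], [0.6811, 0.0772], [0.5645, 0.0728], [0.5637, 0.1165]]
nogo [ 0.6267  -0.02885] 6.79838124457831e-16 [[0.699, 0.0161], [0.7006, -0.0738], [0.5545, -0.0738], [0.5527, 0.0161]]
nslot [ 0.627475 -0.0282  ] 0.0 [[0.6864, -0.0126], [0.687, -0.0438], [0.5686, -0.0455], [0.5679, -0.0109]]
dial [[ 0.4166 -0.2757  0.062 ]] mark [[ 0.4462 -0.2498  0.05  ]
 [ 0.4574 -0.2384  0.05  ]] ptr [[ 0.4164 -0.2744  0.088 ]
 [ 0.4311 -0.3068  0.088 ]]
tray [[ 0.6872 -0.1912  0.028 ]
 [ 0.6777 -0.3939  0.028 ]
 [ 0.4825 -0.3838  0.028 ]
 [ 0.4892 -0.1815  0.028 ]] [ 0.58415 -0.2876   0.028  ]
[ 0.21641784 -0.61239262  0.22157335] -70.52953794820705
```

>>> carry_out(
  motion=[
    [[0, 0, 0.05], 0],
    [[0.2, 0.337, 0.05], -1.484],
    [[0.2, 0.337, 0.05], -1.484],
    [[0.2, 0.337, 0.05], -1.484],
    [[0.2, 0.337, 0.05], -1.484],
    [[0.2, 0.337, 0.05], -1.484],
    [[0.2, 0.337, 0.05], -1.484],
    [[0.2, 0.337, 0.05], -1.484],
    [[0.2, 0.337, 0.0], -1.484],
    [[0.2, 0.337, -0.04], -1.484],
    [[0.2, 0.337, -0.04], -1.484],
    [[0.2, 0.337, -0.04], -1.484],
    [[0.2, 0.337, -0.04], -1.484],
  ],
  grip=0,
)

```text
time: 1.4
position: [0.4162, -0.2752, 0.1816]
tool_rot: [0.666, -3.069, -0.002]
ft_force: [-0.0, -0.7, 0.6]
grip_width: 0.502
```

```bash
python3 - <<'E'
from h import *
d=snap('wrist','w1.png'); print(d['mtx'][0],d['extrinsics'].round(3)); s=get_state();print(s['time'],s['position'],np.degrees(yaw()),s['grip_width'],s['joint_positions'])
E
```

```text
[299.98659285   0.         281.2461634 ] [[-0.91  -0.394 -0.125  0.45 ]
 [-0.414  0.869  0.272 -0.349]
 [ 0.002  0.3   -0.954  0.343]
 [ 0.     0.     0.     1.   ]]
1.45 [ 0.41646713 -0.27573248  0.18228432] -155.48971598590663 0.4989166096641146 [ 0.8247402   0.04006581 -0.29907941  1.86162359  0.01246813  1.24242616
 -2.19195054]
```

View pics/w1.png

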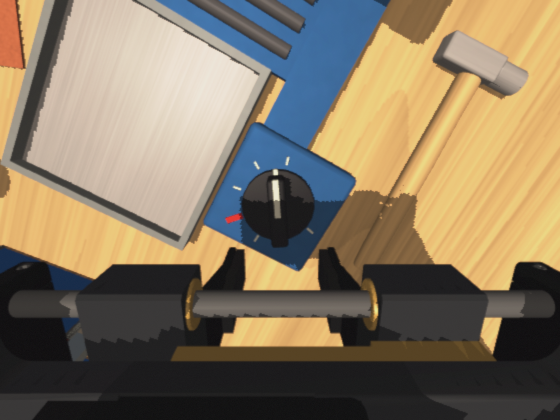

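Dial seen close up: disc centre about (278,203), white line from (278,217) to (275,172), red mark from (240,216) to (227,220).

```bash
python3 - <<'E'
from h import *
D=np.degrees
for z in(.06,.066): 
  c=w('wrist',[(278,203),(243,203),(314,203),(278,239)],z);print('disc',c)
m=w('wrist',[(240,216),(227,220)],.05); t=w('wrist',[(275,172),(277.5,217)],.088); c0=c[0]
print(m,D(np.arctan2(*(m-c0)[:,[1,0]].T)),D(np.arctan2(*(m[1]-m[0])[[1,0]])))
print(t,D(np.arctan2(*(t[0]-t[1])[[1,0]])))
# bar ends
b=w('wrist',[(274,170),(280,245)],.088);print('bar',b)
E
```

```text
disc [[ 0.4199 -0.2771  0.06  ]
 [ 0.451  -0.263   0.06  ]
 [ 0.3879 -0.2917  0.06  ]
 [ 0.4043 -0.2426  0.06  ]]
disc [[ 0.4205 -0.2786  0.066 ]
 [ 0.451  -0.2648  0.066 ]
 [ 0.3892 -0.2929  0.066 ]
 [ 0.4053 -0.2448  0.066 ]]
[[ 0.4486 -0.2459  0.05  ]
 [ 0.4592 -0.2363  0.05  ]] [49.32663523 47.54480438] 42.165888983693485
[[ 0.4364 -0.3082  0.088 ]
 [ 0.4179 -0.2723  0.088 ]] -62.737028111293135
bar [[ 0.4379 -0.3094  0.088 ]
 [ 0.4047 -0.2485  0.088 ]]
```

>>> carry_out(
  motion=[
    [[0.003, -0.002, -0.04], 0.02],
    [[0.003, -0.002, -0.08], 0.02],
    [[0.003, -0.002, -0.1], 0.02],
    [[0.003, -0.002, -0.11], 0.02],
    [[0.003, -0.002, -0.11], 0.02],
  ],
)

```text
time: 1.95
position: [0.4191, -0.2778, 0.0719]
tool_rot: [0.696, -3.062, -0.002]
ft_force: [-1.1, -0.5, 0.1]
grip_width: 0.501
```

>>> carry_out(
  motion=[
    [[0, 0, 0], 0],
    [[0, 0, 0], 0],
    [[0, 0, 0], 0],
    [[0, 0, 0], 0],
    [[0, 0, 0], 0],
  ],
  grip=1,
  squeeze=25,
)

```text
time: 2.45
position: [0.4212, -0.2779, 0.0735]
tool_rot: [-0.696, 3.061, -0.002]
ft_force: [2.8, 0.3, 0.4]
grip_width: 0.182
```

```bash
python3 - <<'E'
from h import *
s=get_state();print(s['time'],s['position'],np.degrees(yaw()),s['grip_width'],s['ft_force'],s['torque'])
E
```

```text
2.45 [ 0.42123465 -0.27787433  0.07346601] -154.37781317601653 0.18198338420538912 [2.7809682  0.26624675 0.39885031] [ 0.20883259 -0.57021407 -0.0078353 ]
```

>>> carry_out(
  motion=[
    [[0.001, 0, 0], 0.15],
    [[0.001, 0, 0], 0.3],
    [[0.001, 0, 0], 0.45],
    [[0.001, 0, 0], 0.6],
    [[0.001, 0, 0], 0.75],
    [[0.001, 0, 0], 0.9],
    [[0.001, 0, 0], 1.05],
    [[0.001, 0, 0], 1.2],
    [[0.001, 0, 0], 1.35],
    [[0.001, 0, 0], 1.5],
    [[0.001, 0, 0], 1.65],
    [[0.001, 0, 0], 1.8],
    [[0.001, 0, 0], 1.92],
    [[0.001, 0, 0], 1.92],
    [[0.001, 0, 0], 1.92],
  ],
)

```text
time: 3.95
position: [0.4221, -0.2728, 0.0734]
tool_rot: [-2.905, 1.18, 0.003]
ft_force: [-0.6, 13.1, 8.6]
grip_width: 0.183
```

>>> carry_out(
  motion=[
    [[0, 0, 0], 0],
    [[0, 0, 0], 0],
    [[0, 0, 0], 0],
    [[0, 0, 0.05], 0],
    [[0, 0, 0.1], 0],
    [[0, 0, 0.13], 0],
    [[0, 0, 0.13], 0],
    [[0, 0, 0.13], 0],
  ],
  grip=0,
)

```text
time: 4.75
position: [0.4205, -0.2785, 0.2029]
tool_rot: [2.907, -1.188, 0.002]
ft_force: [-0.1, -0.1, -1.0]
grip_width: 0.497
```

```bash
python3 - <<'E'
from h import *
d=snap('wrist','w2.png'); s=get_state();print(s['time'],s['position'],np.degrees(yaw()),s['grip_width'],s['ft_force'])
p=d['pixels']; t=eyes.get_image('top')
cv2.imwrite('pics/w2.png',np.hstack([p[100:300,150:400].repeat(2,0).repeat(2,1)]))
E
```

```text
4.8 [ 0.41983966 -0.2780219   0.20167482] -44.44894505462486 0.5044746885079101 [-0.36509199  0.43877718 -0.97279054]
```

View pics/w2.png

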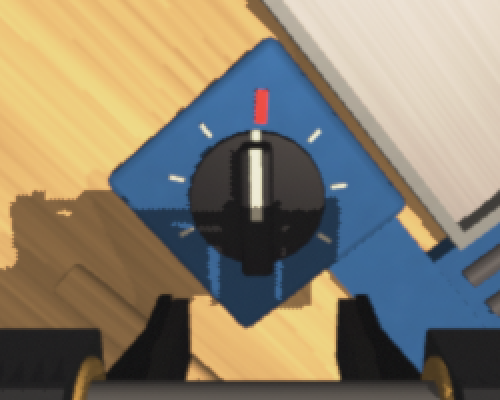

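The pointer tip is at about (256,132) and the red mark's axis runs (261,124) to (263,90) in the crop, so a few degrees remain. Computing it.

```bash
python3 - <<'E'
from h import *
p=np.load('cal_wrist.npz')['p'][100:230,230:330].astype(int)
B,G,R=p[...,0],p[...,1],p[...,2]
red=(R>150)&(G<110)&(B<110); v,u=np.nonzero(red); u=u+230.;v=v+100.
wh=(R>150)&(G>150)&(B>130); wv,wu=np.nonzero(wh); wu=wu+230.;wv=wv+100.
print('red',u.mean(),v.mean(),u.min(),u.max(),v.min(),v.max())
for r in range(160,215):
    k=(wv==r)&(abs(wu-278)<8)
    if k.any(): print(r,wu[k].min(),wu[k].max(),end='; ')
D=np.degrees
def ang(a,b): d=(b-a); return D(np.arctan2(d[1],d[0]))
rm=w('wrist',[(u.mean(),v.mean())],.05)[0]
q=w('wrist',np.c_[u,v],.05)[:,:2]; q-=q.mean(0); print('\nmark axis',D(np.arctan2(*np.linalg.svd(q)[2][0][::-1])))
for z in (.058,.062,.066):
    c=w('wrist',[(150+258/2,100+197/2)],z)[0]; t=w('wrist',[(278,166)],z)[0]
    print(z,c,'ptr',ang(c,t),np.hypot(*(t-c)[:2]),'mark',ang(c,rm),np.hypot(*(rm-c)[:2]))
k=(abs(wu-278)<8)&(wv>172)&(wv<210)
q=w('wrist',np.c_[wu[k],wv[k]],.09)[:,:2]; q-=q.mean(0); print('bar line',D(np.arctan2(*np.linalg.svd(q)[2][0][::-1])))
c=np.array([.4212,-.2779,0]);print(ang(c,rm), rm)
E
```

```text
red 280.1212121212121 152.8181818181818 277.0 283.0 145.0 161.0
165 276.0 279.0; 166 276.0 279.0; 167 276.0 279.0; 168 276.0 279.0; 169 276.0 279.0; 175 275.0 280.0; 176 275.0 280.0; 177 275.0 280.0; 178 275.0 280.0; 179 275.0 280.0; 180 275.0 280.0; 181 275.0 280.0; 182 275.0 280.0; 183 275.0 280.0; 184 275.0 280.0; 185 275.0 280.0; 186 275.0 280.0; 187 275.0 280.0; 188 275.0 280.0; 189 275.0 280.0; 190 275.0 280.0; 191 275.0 280.0; 192 275.0 280.0; 193 275.0 280.0; 194 275.0 280.0; 195 275.0 280.0; 196 275.0 280.0; 197 275.0 280.0; 198 275.0 280.0; 199 275.0 280.0; 200 275.0 280.0; 201 275.0 280.0; 202 275.0 280.0; 203 276.0 279.0; 
mark axis -138.69842673116662
0.058 [ 0.4201 -0.2739  0.058 ] ptr 47.1386825776662 0.03410630440255879 mark 44.043710090480616 0.046604828076069554
0.062 [ 0.4208 -0.2732  0.062 ] ptr 47.041124051632636 0.03375040740494844 mark 44.02295739122398 0.04561501945631505
0.066 [ 0.4216 -0.2725  0.066 ] ptr 47.19323457637557 0.03325838240203516 mark 44.09061955080086 0.044553338819890966
bar line -134.7394327600391
48.327404241726576 [ 0.4536 -0.2415  0.05  ]
```

The pointer is about 3° counter-clockwise of the mark. I'll regrip and turn back 0.056 rad.

>>> carry_out(
  motion=[
    [[0, 0.003, -0.05], 0],
    [[0, 0.003, -0.1], 0],
    [[0, 0.003, -0.13], 0],
    [[0, 0.003, -0.13], 0],
    [[0, 0.003, -0.13], 0],
  ],
)

```text
time: 5.35
position: [0.4201, -0.2744, 0.072]
tool_rot: [-2.908, 1.187, 0.003]
ft_force: [0.5, 0.1, 1.3]
grip_width: 0.497
```

>>> carry_out(
  motion=[
    [[0, 0, 0], 0],
    [[0, 0, 0], 0],
    [[0, 0, 0], 0],
    [[0, 0, 0], 0],
    [[0, 0, 0], -0.03],
    [[0, 0, 0], -0.06],
    [[0, 0, 0], -0.06],
    [[0, 0, 0], -0.06],
  ],
  grip=1,
)

```text
time: 6.15
position: [0.4203, -0.2746, 0.0733]
tool_rot: [2.871, -1.276, -0.001]
ft_force: [-3.3, 2.3, 6.4]
grip_width: 0.177
```

>>> carry_out(
  motion=[
    [[0, 0, 0], 0],
    [[0, 0, 0], 0],
    [[0, 0, 0], 0],
    [[0, 0, 0.05], 0],
    [[0, 0, 0.1], 0],
    [[0, 0, 0.13], 0],
    [[0, 0, 0.13], 0],
    [[0, 0, 0.13], 0],
  ],
  grip=0,
)

```text
time: 6.95
position: [0.4208, -0.2751, 0.2029]
tool_rot: [2.871, -1.274, 0.002]
ft_force: [-1.0, -1.1, -0.5]
grip_width: 0.497
```

```bash
python3 - <<'E'
from h import *
d=snap('wrist','w3.png'); s=get_state();print(s['time'],s['position'],np.degrees(yaw()),s['grip_width'],s['joint_positions'][6])
p=d['pixels']; q=p[130:220,220:340]
cv2.imwrite('pics/w3.png',cv2.resize(q,None,fx=5,fy=5,interpolation=cv2.INTER_CUBIC))
p=p[100:230,230:330].astype(int);B,G,R=p[...,0],p[...,1],p[...,2]
for n,k in dict(red=(R>150)&(G<110)&(B<110),wh=(R>150)&(G>150)&(B>130)).items():
    v,u=np.nonzero(k);u=u+230;v=v+100;k=abs(u-279)<9
    for r in np.unique(v[k]): print(n,r,u[k][v[k]==r].mean(),end='; ')
E
```

```text
7.0 [ 0.42009228 -0.27468083  0.20164022] -47.857382943373864 0.49586301549403494 -0.32306870244684643
red 148 279.5; red 149 279.5; red 150 279.5; red 151 279.5; red 152 279.5; red 153 279.5; red 154 279.5; red 155 279.5; red 156 279.5; red 157 279.5; red 158 279.5; red 159 279.5; red 160 279.5; red 161 279.5; red 162 279.5; red 163 280.0; wh 100 281.5; wh 101 282.0; wh 102 282.5; wh 103 283.0; wh 104 283.5; wh 105 284.0; wh 106 284.5; wh 107 285.0; wh 108 285.5; wh 109 286.0; wh 110 286.0; wh 111 286.5; wh 112 287.0; wh 168 280.0; wh 169 280.0; wh 170 280.0; wh 171 280.0; wh 172 280.5; wh 178 280.0; wh 179 279.5; wh 180 279.5; wh 181 280.0; wh 182 280.5; wh 183 280.5; wh 184 280.5; wh 185 280.5; wh 186 280.0; wh 187 280.0; wh 188 280.0; wh 189 280.0; wh 190 280.0; wh 191 280.0; wh 192 280.0; wh 193 280.0; wh 194 280.0; wh 195 280.0; wh 196 280.0; wh 197 280.0; wh 198 280.0; wh 199 280.0; wh 200 280.0; wh 201 280.0; wh 202 280.0; wh 203 280.0; wh 204 280.0; wh 205 280.5;
```

View pics/w3.png

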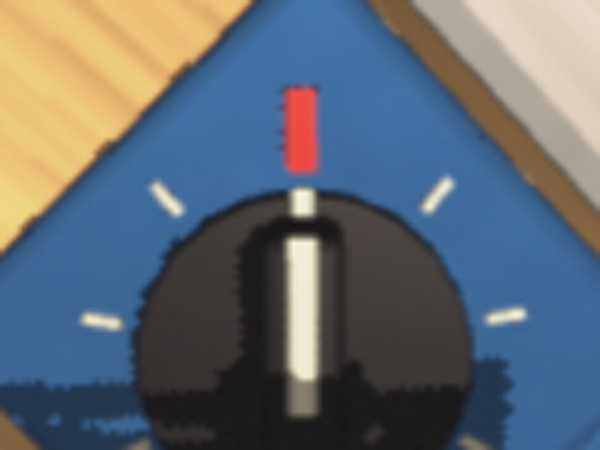

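The pointer and mark line up to within 0.5 px, so the dial is set. Next is blank D.

>>> carry_out(
  motion=[
    [[0.014, 0.352, 0], -0.496],
    [[0.014, 0.352, 0], -0.496],
    [[0.014, 0.352, 0], -0.496],
    [[0.014, 0.352, 0], -0.496],
    [[0.014, 0.352, 0], -0.496],
    [[0.014, 0.352, 0], -0.496],
    [[0.014, 0.352, 0], -0.496],
    [[0.014, 0.352, 0], -0.496],
    [[0.014, 0.352, 0], -0.496],
    [[0.014, 0.352, 0], -0.496],
  ],
  grip=-1,
)

```text
time: 8.0
position: [0.434, 0.0757, 0.2015]
tool_rot: [2.469, -1.941, -0.003]
ft_force: [-0.0, -0.7, 0.2]
grip_width: 0.996
```

```bash
cat >> h.py <<'E'
def blanks(cam='wrist',z=.034,th=0.62):
    """segment wood blanks: darker/redder than the bench"""
    p=np.load('cal_'+cam+'.npz')['p']; hsv=cv2.cvtColor(p,cv2.COLOR_BGR2HSV)
    return hsv
E
python3 - <<'E'
from h import *
d=snap('wrist','w4.png'); s=get_state();print(s['time'],s['position'],np.degrees(yaw()),s['grip_width'],s['joint_positions'][6])
E
```

```text
8.05 [0.43417866 0.07531254 0.20164394] -76.41501631868773 0.9994616452819141 -1.4517469733906851
```

View pics/w4.png

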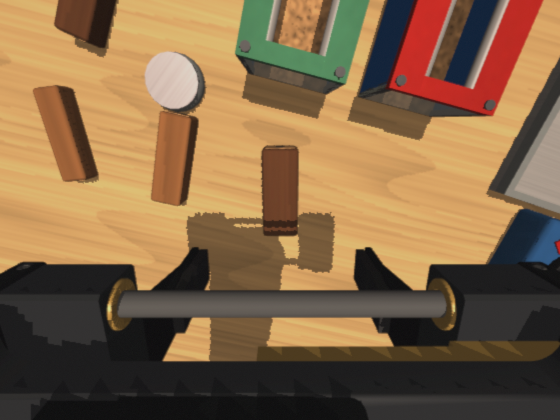

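D sits at columns 263–298, rows 147–235, roughly aligned with the jaws. C is at (158–197, 112–205), B at (35–97, 86–181), and the gauge slots are partly in view.

```bash
python3 - <<'E'
from h import *
D=np.degrees
print(np.load('cal_wrist.npz')['e'].round(3))
for n,l in dict(D=[(263,147),(297,147),(297,236),(264,236)],C=[(161,112),(197,116),(185,205),(152,201)],B=[(35,89),(63,86),(93,178),(68,181)]).items():
    p=w('wrist',l,.034)[:,:2]; q=(p[0]+p[1]-p[2]-p[3])/2; print(n,p.mean(0),D(np.arctan2(q[1],q[0])),np.hypot(*q),np.hypot(*(p[0]-p[1])),np.hypot(*(p[2]-p[3])))
E
```

```text
[[ 0.235 -0.927 -0.291  0.513]
 [-0.972 -0.225 -0.069  0.095]
 [-0.002  0.299 -0.954  0.362]
 [ 0.     0.     0.     1.   ]]
D [0.43535  0.078425] 13.859970178695955 0.10248391337180678 0.03642965824709312 0.03880631391925804
C [0.4439   0.199925] 0.8442364608254601 0.09841068285506402 0.037210885504110204 0.03723761539089205
B [0.4431   0.315075] 21.48366031812163 0.09543030179141222 0.029316377675285877 0.028604894686049792
```

>>> carry_out(
  motion=[
    [[0.001, 0.003, -0.05], 0],
    [[0.001, 0.003, -0.1], 0],
    [[0.001, 0.003, -0.15], 0],
    [[0.001, 0.003, -0.18], 0],
    [[0.001, 0.003, -0.19], 0],
    [[0.001, 0.003, -0.19], 0],
    [[0.001, 0.003, -0.19], 0],
  ],
)

```text
time: 8.75
position: [0.4369, 0.0797, 0.0138]
tool_rot: [-2.469, 1.941, -0.002]
ft_force: [-0.6, 0.4, 0.6]
grip_width: 1.0
```

>>> carry_out(
  motion=[
    [[0, 0, 0], 0],
    [[0, 0, 0], 0],
    [[0, 0, 0], 0],
    [[0, 0, 0], 0],
    [[0, 0, 0], 0],
    [[0, 0, 0], 0],
  ],
  grip=1,
  squeeze=40,
)

```text
time: 9.35
position: [0.4356, 0.0801, 0.0126]
tool_rot: [2.471, -1.94, 0.0]
ft_force: [-0.3, -0.5, 0.3]
grip_width: 0.541
```

>>> carry_out(
  motion=[
    [[0, 0, 0.05], 0],
    [[0, 0, 0.1], 0],
    [[0, 0, 0.15], 0],
    [[0, 0, 0.19], 0],
    [[0, 0, 0.19], 0],
    [[0, 0, 0.19], 0],
  ],
)

```text
time: 9.95
position: [0.436, 0.08, 0.203]
tool_rot: [-2.471, 1.94, -0.003]
ft_force: [-0.6, -0.4, -1.3]
grip_width: 0.032
```

The fingers are slow, about 0.08 per row, and I lifted before they had closed. I'll reopen and check D.

>>> carry_out(
  motion=[
    [[0, 0, 0], 0],
    [[0, 0, 0], 0],
    [[0, 0, 0], 0],
    [[0, 0, 0], 0],
    [[0, 0, 0], 0],
    [[0, 0, 0], 0],
  ],
  grip=-1,
)

```text
time: 10.55
position: [0.4356, 0.0802, 0.2024]
tool_rot: [2.471, -1.94, -0.001]
ft_force: [1.0, -0.3, -0.4]
grip_width: 0.493
```

```bash
python3 - <<'E'
from h import *
d=snap('wrist','w5.png'); a=cv2.imread('pics/w4.png'); p=d['pixels']
hsv=cv2.cvtColor(p,cv2.COLOR_BGR2HSV); r=hsv[200,280],hsv[200,340],hsv[150,170],hsv[250,270];print(r)
m=((hsv[...,2]<120)).astype(np.uint8); m[245:]=0; m=cv2.morphologyEx(m,cv2.MORPH_OPEN,np.ones((5,5)))
n,l,st,c=cv2.connectedComponentsWithStats(m)
for i in range(1,n):
    if st[i,4]>400: print(st[i],c[i])
print(cv2.absdiff(a[140:240,255:305],p[140:240,255:305]).mean(), get_state()['grip_width'])
E
```

```text
(array([ 10, 157, 117], dtype=uint8), array([ 19, 127, 231], dtype=uint8), array([ 12, 162, 168], dtype=uint8), array([ 16, 131, 123], dtype=uint8))
[  61    0   62   55 2453] [92.2531594 21.9898084]
[316   0  23  58 623] [326.38683788  28.01123596]
[ 361    0  118  121 4580] [400.58122271  67.51659389]
[ 435    0   71   90 3556] [468.88329584  41.88160855]
[ 245   60   99   37 1427] [292.50175193  79.47722495]
[ 492   70   68  127 2245] [528.89265033 137.48151448]
[250  83  76  27 768] [288.27864583  95.83333333]
[  64   89   37   92 1198] [ 82.65859766 133.64023372]
[185 120  17  83 541] [192.94639556 159.75415896]
[ 264  153   37   87 2060] [281.58883495 204.31747573]
[ 503  210   57   35 1352] [530.63239645 227.9489645 ]
17.010933333333334 0.535097545454803
```

```bash
python3 - <<'E'
from h import *
D=np.degrees
p=w('wrist',[(264,153),(301,153),(301,240),(264,240)],.034)[:,:2]; q=(p[0]+p[1]-p[2]-p[3])/2; print(p.mean(0),D(np.arctan2(q[1],q[0])),np.hypot(*q),D(yaw()))
print(get_state()['position'])
d=np.load('cal_wrist.npz')['p']; cv2.imwrite('pics/w5.png',np.vstack([d[130:260,220:340]]).repeat(4,0).repeat(4,1))
E
```

```text
[0.432075 0.079125] 13.769180097740405 0.1014658809649825 -76.25431104493433
[0.43560915 0.08017296 0.20251335]
```

View pics/w5.png

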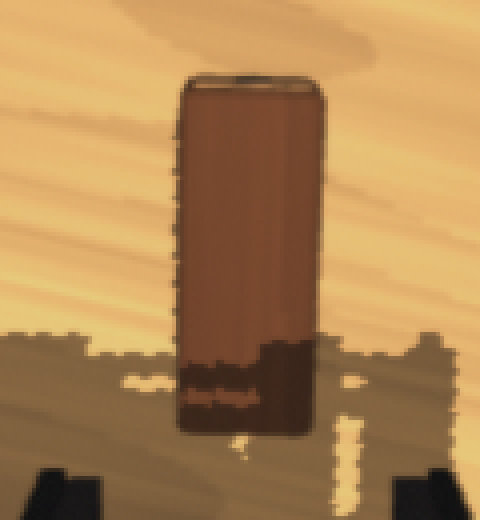

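The blank barely moved: rows 151–239, cols 265–300. Grasping again with enough rows for the fingers to close.

>>> carry_out(
  motion=[
    [[-0.003, -0.001, 0], 0],
    [[-0.003, -0.001, -0.02], 0],
    [[-0.003, -0.001, -0.05], 0],
    [[-0.003, -0.001, -0.1], 0],
    [[-0.003, -0.001, -0.15], 0],
    [[-0.003, -0.001, -0.18], 0],
    [[-0.003, -0.001, -0.192], 0],
    [[-0.003, -0.001, -0.192], 0],
    [[-0.003, -0.001, -0.192], 0],
  ],
)

```text
time: 11.5
position: [0.4329, 0.0793, 0.011]
tool_rot: [-2.471, 1.94, -0.0]
ft_force: [0.3, 0.5, -0.1]
grip_width: 1.001
```

>>> carry_out(
  motion=[
    [[0, 0, 0], 0],
    [[0, 0, 0], 0],
    [[0, 0, 0], 0],
    [[0, 0, 0], 0],
    [[0, 0, 0], 0],
    [[0, 0, 0], 0],
    [[0, 0, 0], 0],
    [[0, 0, 0], 0],
    [[0, 0, 0], 0],
    [[0, 0, 0], 0],
    [[0, 0, 0], 0],
  ],
  grip=1,
)

```text
time: 12.6
position: [0.4326, 0.0791, 0.0106]
tool_rot: [2.471, -1.94, 0.0]
ft_force: [-0.3, 0.1, 0.4]
grip_width: 0.455
```

The opening is 39.6 mm, so D is a 40 mm blank and belongs in the tray. Lifting it there.

>>> carry_out(
  motion=[
    [[0, 0, 0.05], 0],
    [[0, 0, 0.1], 0],
    [[0, 0, 0.14], 0],
    [[0, 0, 0.19], 0],
    [[0.151, -0.412, 0.19], -0.286],
    [[0.151, -0.412, 0.19], -0.286],
    [[0.151, -0.412, 0.19], -0.286],
    [[0.151, -0.412, 0.19], -0.286],
    [[0.151, -0.412, 0.19], -0.286],
    [[0.151, -0.412, 0.19], -0.286],
    [[0.151, -0.412, 0.19], -0.286],
    [[0.151, -0.412, 0.19], -0.286],
    [[0.151, -0.412, 0.19], -0.286],
    [[0.151, -0.412, 0.19], -0.286],
    [[0.151, -0.412, 0.15], -0.286],
    [[0.151, -0.412, 0.1], -0.286],
    [[0.151, -0.412, 0.1], -0.286],
    [[0.151, -0.412, 0.1], -0.286],
  ],
)

```text
time: 14.4
position: [0.583, -0.3322, 0.1102]
tool_rot: [2.17, -2.272, -0.004]
ft_force: [0.7, 0.4, -0.6]
grip_width: 0.454
```

```bash
python3 - <<'E'
from h import *
d=snap('wrist','w6.png',s=1); s=get_state();print(s['time'],s['position'],np.degrees(yaw()),s['grip_width'],s['ft_force'])
E
```

```text
14.45 [ 0.58461141 -0.33280482  0.11241961] -92.63218549907857 0.45558501414585584 [ 0.43252097 -0.61607114 -0.21812409]
```

View pics/w6.png

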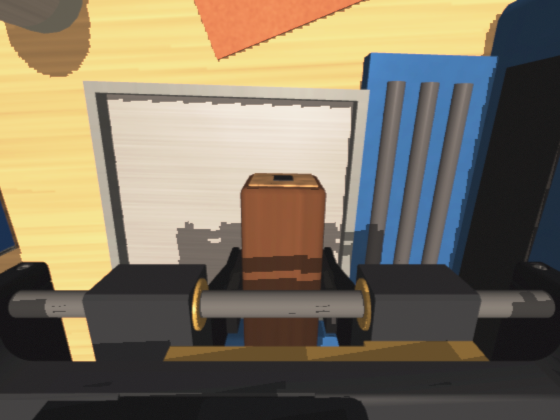

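The blank hangs squarely inside the tray area. Lowering and releasing.

>>> carry_out(
  motion=[
    [[0, 0, -0.04], 0],
    [[0, 0, -0.07], 0],
    [[0, 0, -0.08], 0],
    [[0, 0, -0.087], 0],
    [[0, 0, -0.087], 0],
    [[0, 0, -0.087], 0],
  ],
)

```text
time: 15.05
position: [0.5851, -0.3334, 0.0258]
tool_rot: [-2.169, 2.272, -0.005]
ft_force: [-0.3, -0.1, -0.7]
grip_width: 0.456
```

>>> carry_out(
  motion=[
    [[0, 0, 0], 0],
    [[0, 0, 0], 0],
    [[0, 0, 0], 0],
    [[0, 0, 0], 0],
    [[0, 0, 0.05], 0],
    [[0, 0, 0.1], 0],
    [[0, 0, 0.15], 0],
    [[0, 0, 0.18], 0],
  ],
  grip=-0.3,
)

```text
time: 15.85
position: [0.5852, -0.333, 0.2085]
tool_rot: [-2.169, 2.271, -0.008]
ft_force: [0.9, -0.3, -0.1]
grip_width: 0.65
```

>>> carry_out(
  motion=[
    [[-0.142, 0.533, 0], 0.056],
    [[-0.142, 0.533, 0], 0.056],
    [[-0.142, 0.533, 0], 0.056],
    [[-0.142, 0.533, 0], 0.056],
    [[-0.142, 0.533, 0], 0.056],
    [[-0.142, 0.533, 0], 0.056],
    [[-0.142, 0.533, 0], 0.056],
    [[-0.142, 0.533, 0], 0.056],
    [[-0.142, 0.533, 0], 0.056],
    [[-0.142, 0.533, 0], 0.056],
    [[-0.142, 0.533, 0], 0.056],
    [[-0.142, 0.533, 0], 0.056],
    [[-0.142, 0.533, 0], 0.056],
    [[-0.142, 0.533, 0], 0.056],
    [[-0.142, 0.533, 0], 0.056],
  ],
  grip=-1,
)

```text
time: 17.35
position: [0.4423, 0.1983, 0.2034]
tool_rot: [2.228, -2.214, 0.0]
ft_force: [0.6, -0.3, 0.6]
grip_width: 1.003
```

```bash
python3 - <<'E'
from h import *
d=snap('wrist','w7.png',s=1); s=get_state();print(s['time'],s['position'],np.degrees(yaw()),s['grip_width'],s['ft_force'])
E
```

```text
17.4 [0.44221475 0.19846411 0.20343514] -89.6147993201295 0.9994495256700089 [-0.38420987 -0.79256214 -0.47776933]
```

View pics/w7.png

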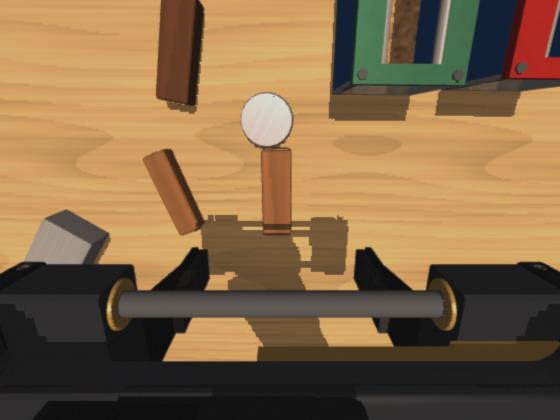

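C spans cols 261–292, rows 149–235. B has corners about (145,156), (169,150), (203,229), (183,235).

```bash
python3 - <<'E'
from h import *
D=np.degrees
for n,z,l in [('C',.034,[(263,150),(291,150),(291,235),(262,235)]),('B',.028,[(145,156),(169,150),(203,229),(183,235)])]:
    p=w('wrist',l,z)[:,:2]; q=(p[0]+p[1]-p[2]-p[3])/2; print(n,p.mean(0),D(np.arctan2(q[1],q[0])),np.hypot(*q),np.hypot(*(p[0]-p[1])))
print('go near edge corners',w('wrist',[(352,86),(469,86),(362,75),(458,75)],.105))
E
```

```text
C [0.4429  0.20435] -0.23243596429790633 0.09860081135568814 0.030300660058817194
B [0.44105  0.320875] 19.03223683568395 0.09858936301650399 0.02811014051903694
go near edge corners [[0.5496 0.1432 0.105 ]
 [0.5501 0.0496 0.105 ]
 [0.5577 0.1359 0.105 ]
 [0.5581 0.0598 0.105 ]]
```

>>> carry_out(
  motion=[
    [[0.001, 0.005, -0.05], 0],
    [[0.001, 0.005, -0.1], 0],
    [[0.001, 0.005, -0.15], 0],
    [[0.001, 0.005, -0.18], 0],
    [[0.001, 0.005, -0.192], 0],
    [[0.001, 0.005, -0.192], 0],
    [[0.001, 0.005, -0.192], 0],
  ],
)

```text
time: 18.1
position: [0.444, 0.2055, 0.013]
tool_rot: [-2.23, 2.21, -0.001]
ft_force: [0.6, -0.4, 0.4]
grip_width: 1.002
```

>>> carry_out(
  motion=[
    [[0, 0, 0], 0],
    [[0, 0, 0], 0],
    [[0, 0, 0], 0],
    [[0, 0, 0], 0],
    [[0, 0, 0], 0],
    [[0, 0, 0], 0],
    [[0, 0, 0], 0],
    [[0, 0, 0], 0],
    [[0, 0, 0], 0],
    [[0, 0, 0], 0],
    [[0, 0, 0], 0],
    [[0, 0, 0], 0],
  ],
  grip=1,
)

```text
time: 19.3
position: [0.4425, 0.2051, 0.0115]
tool_rot: [2.232, -2.21, -0.0]
ft_force: [-0.4, -1.3, -0.5]
grip_width: 0.385
```

>>> carry_out(
  motion=[
    [[0, 0, 0.05], 0],
    [[0, 0, 0.1], 0],
    [[0, 0, 0.15], 0],
    [[0, 0, 0.2], 0],
    [[0, 0, 0.2], 0],
    [[0, 0, 0.2], 0],
  ],
)

```text
time: 19.9
position: [0.4433, 0.205, 0.2123]
tool_rot: [-2.231, 2.211, -0.005]
ft_force: [-1.5, -0.1, -0.9]
grip_width: 0.394
```

The opening is 34 mm, so C is a go blank. Moving above the go slot.

>>> carry_out(
  motion=[
    [[0.04, -0.03, 0], 0],
    [[0.08, -0.06, 0], 0],
    [[0.12, -0.09, 0], 0],
    [[0.179, -0.109, 0], 0],
    [[0.179, -0.109, 0], 0],
    [[0.179, -0.109, -0.03], 0],
    [[0.179, -0.109, -0.05], 0],
    [[0.179, -0.109, -0.05], 0],
    [[0.179, -0.109, -0.05], 0],
    [[0.179, -0.109, -0.05], 0],
  ],
)

```text
time: 20.9
position: [0.6218, 0.0968, 0.1623]
tool_rot: [-2.233, 2.209, -0.001]
ft_force: [-0.5, 0.3, -0.2]
grip_width: 0.387
```

```bash
python3 - <<'E'
from h import *
d=snap('wrist','w8.png',s=1); s=get_state();print(s['time'],s['position'],np.degrees(yaw()),s['grip_width'],s['ft_force'])
E
```

```text
20.95 [0.62200684 0.09672807 0.1626736 ] -89.40441619617029 0.3910112731750516 [ 0.02461482 -0.55918817 -0.30482439]
```

View pics/w8.png

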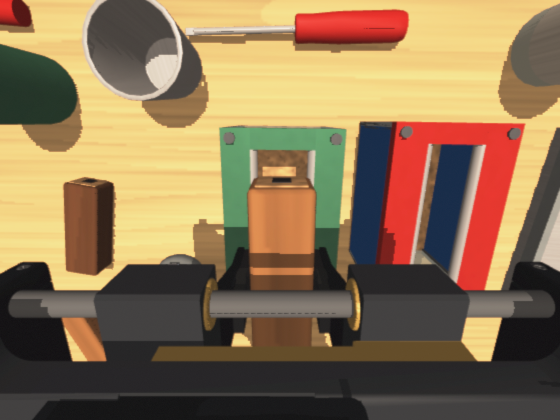

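The slot (cols 250–315 at its far end), plate (221–345) and blank (248–316) all centre near column 282.5. Quick numeric check of the offset.

```bash
python3 - <<'E'
from h import *
p=np.load('cal_wrist.npz')['p']
print('go',w('wrist',[(221,129),(345,129),(229,139),(336,139),(250,150),(315,150)],.105))
print('blank top',w('wrist',[(252,186),(313,186),(249,240),(316,240)],.1625-.0115+.034))
print('nogo',w('wrist',[(388,123),(522,125),(405,132),(513,133),(428,144),(480,144)],.105))
print('A',w('wrist',[(64,183),(82,179),(114,185),(113,215),(102,273),(65,268)],.034))
E
```

```text
go [[0.6964 0.1407 0.105 ]
 [0.6973 0.0537 0.105 ]
 [0.6897 0.1354 0.105 ]
 [0.6904 0.0596 0.105 ]
 [0.6822 0.1207 0.105 ]
 [0.6826 0.0741 0.105 ]]
blank top [[0.6731 0.1118 0.185 ]
 [0.6734 0.0832 0.185 ]
 [0.6457 0.1139 0.185 ]
 [0.646  0.0805 0.185 ]]
nogo [[ 0.7016  0.024   0.105 ]
 [ 0.7012 -0.0696  0.105 ]
 [ 0.6957  0.0114  0.105 ]
 [ 0.6957 -0.0646  0.105 ]
 [ 0.6876 -0.006   0.105 ]
 [ 0.688  -0.043   0.105 ]]
A [[0.6419 0.3111 0.034 ]
 [0.646  0.2927 0.034 ]
 [0.6403 0.2624 0.034 ]
 [0.6094 0.2682 0.034 ]
 [0.5435 0.2903 0.034 ]
 [0.5491 0.3291 0.034 ]]
```

>>> carry_out(
  motion=[
    [[0.001, 0, -0.03], 0],
    [[0.001, 0, -0.04], 0],
    [[0.001, 0, -0.046], 0],
    [[0.001, 0, -0.05], 0],
    [[0.001, 0, -0.053], 0],
    [[0.001, 0, -0.053], 0],
    [[0.001, 0, -0.053], 0],
  ],
)

```text
time: 21.65
position: [0.6229, 0.0963, 0.1092]
tool_rot: [-2.232, 2.21, -0.001]
ft_force: [0.2, 0.2, -0.3]
grip_width: 0.385
```

The blank is in the slot without contact force. Releasing.

>>> carry_out(
  motion=[
    [[0, 0, 0], 0],
    [[0, 0, 0], 0],
    [[0, 0, 0], 0],
    [[0, 0, 0], 0],
    [[0, 0, 0.03], 0],
    [[0, 0, 0.06], 0],
    [[0, 0, 0.1], 0],
    [[0, 0, 0.1], 0],
  ],
  grip=-0.2,
)

```text
time: 22.45
position: [0.6254, 0.0978, 0.2145]
tool_rot: [-2.227, 2.205, -0.008]
ft_force: [-0.6, 0.4, 0.1]
grip_width: 0.597
```

```bash
python3 - <<'E'
from h import *
d=snap('wrist','w9.png',s=1); snap('top','t9.png'); s=get_state();print(s['time'],s['position'],np.degrees(yaw()),s['grip_width'])
E
```

```text
22.55 [0.62309797 0.09640397 0.20958349] -89.43683462926084 0.5978492879571139
```

View pics/w9.png

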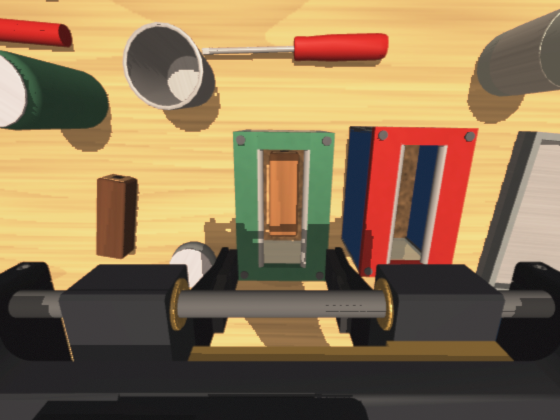

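C is visible in the go box. On to A.

>>> carry_out(
  motion=[
    [[-0.031, 0.2045, 0], -0.185],
    [[-0.031, 0.2045, 0], -0.185],
    [[-0.031, 0.2045, 0], -0.185],
    [[-0.031, 0.2045, 0], -0.185],
    [[-0.031, 0.2045, 0], -0.185],
    [[-0.031, 0.2045, 0], -0.185],
    [[-0.031, 0.2045, 0], -0.185],
    [[-0.031, 0.2045, 0], -0.185],
  ],
  grip=-1,
)

```text
time: 23.35
position: [0.5928, 0.2977, 0.2077]
tool_rot: [2.013, -2.41, 0.002]
ft_force: [-0.4, 0.3, 1.3]
grip_width: 0.998
```

```bash
cat >> h.py <<'E'
def seg(z,box,vth=125,hth=None):
    p=np.load('cal_wrist.npz')['p']; h=cv2.cvtColor(p,cv2.COLOR_BGR2HSV)
    m=((h[...,0]<14)&(h[...,1]>130)).astype(np.uint8)
    k=np.zeros_like(m);k[box[1]:box[3],box[0]:box[2]]=1;m=cv2.morphologyEx(m*k,cv2.MORPH_OPEN,np.ones((3,3)))
    n,l,st,c=cv2.connectedComponentsWithStats(m); i=1+st[1:,4].argmax(); v,u=np.nonzero(l==i)
    print('px',st[i],'centroid',c[i]); q=w('wrist',np.c_[u,v],z)[:,:2].astype(np.float32); r=cv2.minAreaRect(q*1000); print(r); return r
E
python3 - <<'E'
from h import *
d=snap('wrist','w10.png'); s=get_state();print(s['time'],s['position'],np.degrees(yaw()),s['grip_width'])
for z in(.028,.034,.04): seg(z,(210,80,350,250))
E
```

```text
23.4 [0.59281466 0.29791093 0.20798723] -100.25561365825061 0.9922716376458702
px [ 260  153   30   84 2299] centroid [274.70334928 193.61722488]
((590.0285034179688, 306.4312438964844), (32.736061096191406, 99.77339172363281), 79.69510650634766)
px [ 260  153   30   84 2299] centroid [274.70334928 193.61722488]
((591.515625, 305.86431884765625), (32.22568893432617, 98.04579162597656), 79.96664428710938)
px [ 260  153   30   84 2299] centroid [274.70334928 193.61722488]
((592.9576416015625, 305.558349609375), (31.60015869140625, 96.28311920166016), 79.80400085449219)
```

>>> carry_out(
  motion=[
    [[-0.002, 0.008, -0.05], 0],
    [[-0.002, 0.008, -0.1], 0],
    [[-0.002, 0.008, -0.15], 0],
    [[-0.002, 0.008, -0.18], 0],
    [[-0.002, 0.008, -0.197], 0],
    [[-0.002, 0.008, -0.197], 0],
    [[-0.002, 0.008, -0.197], 0],
  ],
)

```text
time: 24.1
position: [0.5909, 0.3088, 0.0132]
tool_rot: [-2.016, 2.407, -0.001]
ft_force: [0.1, 0.9, 0.4]
grip_width: 1.003
```

>>> carry_out(
  motion=[
    [[0, 0, 0], 0],
    [[0, 0, 0], 0],
    [[0, 0, 0], 0],
    [[0, 0, 0], 0],
    [[0, 0, 0], 0],
    [[0, 0, 0], 0],
    [[0, 0, 0], 0],
    [[0, 0, 0], 0],
    [[0, 0, 0], 0],
    [[0, 0, 0], 0],
    [[0, 0, 0], 0],
    [[0, 0, 0], 0],
  ],
  grip=1,
)

```text
time: 25.3
position: [0.5896, 0.3086, 0.0115]
tool_rot: [2.018, -2.407, 0.0]
ft_force: [1.0, -0.4, 0.0]
grip_width: 0.39
```

>>> carry_out(
  motion=[
    [[0, 0, 0.05], 0],
    [[0, 0, 0.1], 0],
    [[0, 0, 0.15], 0],
    [[0, 0, 0.18], 0],
    [[0, 0, 0.18], 0],
    [[0, 0, 0.18], 0],
  ],
)

```text
time: 25.9
position: [0.5897, 0.3088, 0.1919]
tool_rot: [-2.018, 2.407, -0.001]
ft_force: [-0.0, -0.3, -2.6]
grip_width: 0.386
```

34 mm again, so A is a go blank too. It goes to the same slot.

>>> carry_out(
  motion=[
    [[0.032, -0.2123, 0], 0.187],
    [[0.032, -0.2123, 0], 0.187],
    [[0.032, -0.2123, 0], 0.187],
    [[0.032, -0.2123, 0], 0.187],
    [[0.032, -0.2123, 0], 0.187],
    [[0.032, -0.2123, 0], 0.187],
    [[0.032, -0.2123, -0.03], 0.187],
    [[0.032, -0.2123, -0.03], 0.187],
    [[0.032, -0.2123, -0.03], 0.187],
  ],
)

```text
time: 26.8
position: [0.6204, 0.0982, 0.1607]
tool_rot: [2.237, -2.204, -0.004]
ft_force: [0.1, 0.3, -0.2]
grip_width: 0.386
```

```bash
python3 - <<'E'
from h import *
d=snap('wrist','w11.png'); s=get_state();print(s['time'],s['position'],np.degrees(yaw()),s['grip_width'])
seg(s['position'][2]-.0115+.034,(200,140,360,245))
E
```

```text
26.85 [0.62113736 0.09819314 0.1617402 ] -89.17574187658909 0.38820727419524526
px [ 248  183   68   62 4026] centroid [281.28440139 213.94088425]
((658.1142578125, 99.37262725830078), (30.801097869873047, 32.103843688964844), 0.830112636089325)
```

View pics/w11.png

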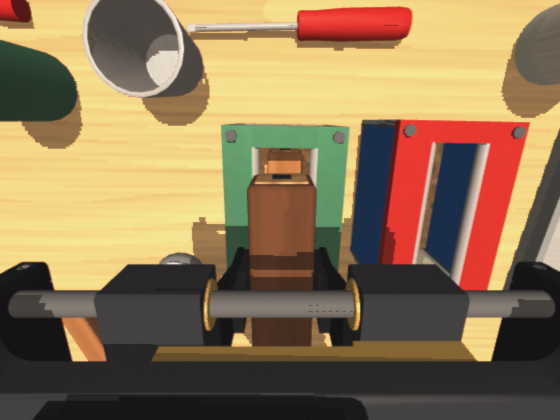

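The blank is centred at col 281 and the slot at col 284, so I need to shift −2 mm in y. Then insert.

>>> carry_out(
  motion=[
    [[0.001, -0.0018, -0.03], -0.004],
    [[0.001, -0.0018, -0.038], -0.004],
    [[0.001, -0.0018, -0.044], -0.004],
    [[0.001, -0.0018, -0.05], -0.004],
    [[0.001, -0.0018, -0.053], -0.004],
    [[0.001, -0.0018, -0.053], -0.004],
    [[0.001, -0.0018, -0.053], -0.004],
  ],
)

```text
time: 27.55
position: [0.6228, 0.0956, 0.109]
tool_rot: [-2.23, 2.211, 0.001]
ft_force: [0.2, 2.8, -2.4]
grip_width: 0.387
```

>>> carry_out(
  motion=[
    [[0, 0, 0], 0],
    [[0, 0, 0], 0],
    [[0, 0, 0], 0],
    [[0, 0, 0], 0],
    [[0, 0, 0.03], 0],
    [[0, 0, 0.06], 0],
    [[0, 0, 0.1], 0],
    [[0, 0, 0.1], 0],
  ],
  grip=-0.2,
)

```text
time: 28.35
position: [0.6255, 0.0958, 0.2146]
tool_rot: [-2.225, 2.208, -0.009]
ft_force: [0.4, 1.1, 2.0]
grip_width: 0.604
```

>>> carry_out(
  motion=[
    [[-0.183, 0.225, 0], 0.33],
    [[-0.183, 0.225, 0], 0.33],
    [[-0.183, 0.225, 0], 0.33],
    [[-0.183, 0.225, 0], 0.33],
    [[-0.183, 0.225, 0], 0.33],
    [[-0.183, 0.225, 0], 0.33],
    [[-0.183, 0.225, 0], 0.33],
    [[-0.183, 0.225, 0], 0.33],
    [[-0.183, 0.225, 0], 0.33],
    [[-0.183, 0.225, 0], 0.33],
  ],
  grip=-0.5,
)

```text
time: 29.35
position: [0.4408, 0.3181, 0.2082]
tool_rot: [2.56, -1.82, -0.0]
ft_force: [-1.5, 0.1, 0.7]
grip_width: 0.749
```

```bash
python3 - <<'E'
from h import *
d=snap('wrist','w12.png'); s=get_state();print(s['time'],s['position'],np.degrees(yaw()),s['grip_width'])
seg(.028,(200,80,350,250))
t=snap('top','t12.png'); cv2.imwrite('pics/m12.png',np.vstack([cv2.resize(d['pixels'],(448,336)),cv2.resize(t['pixels'][120:260,170:420],(448,251))]))
E
```

```text
29.4 [0.44073611 0.3181935  0.20829841] -70.81112330459167 0.7464629460917107
px [ 263  148   25   83 1883] centroid [275.03611259 188.07700478]
((440.8261413574219, 326.8185119628906), (97.76268005371094, 26.867225646972656), 20.199016571044922)
```

View pics/m12.png

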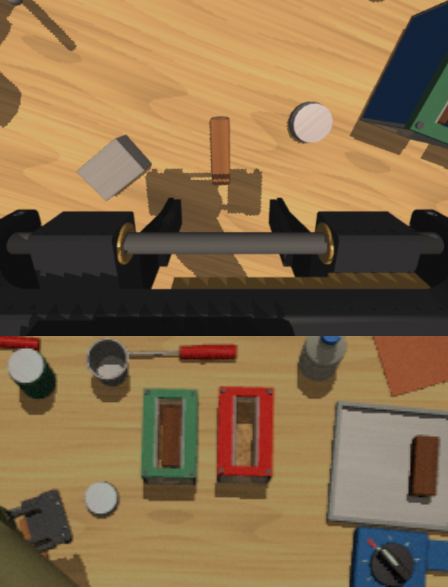

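A is in the go box and D lies flat in the tray. B is at (0.441, 0.327), and the block is clear of the fingers.

>>> carry_out(
  motion=[
    [[0, 0.009, -0.05], 0.01],
    [[0, 0.009, -0.1], 0.01],
    [[0, 0.009, -0.15], 0.01],
    [[0, 0.009, -0.18], 0.01],
    [[0, 0.009, -0.197], 0.01],
    [[0, 0.009, -0.197], 0.01],
    [[0, 0.009, -0.197], 0.01],
  ],
)

```text
time: 30.15
position: [0.4405, 0.3293, 0.0128]
tool_rot: [-2.57, 1.803, -0.0]
ft_force: [-0.5, -0.1, -0.5]
grip_width: 0.751
```

>>> carry_out(
  motion=[
    [[0, 0, 0], 0],
    [[0, 0, 0], 0],
    [[0, 0, 0], 0],
    [[0, 0, 0], 0],
    [[0, 0, 0], 0],
    [[0, 0, 0], 0],
    [[0, 0, 0], 0],
    [[0, 0, 0], 0],
    [[0, 0, 0], 0],
    [[0, 0, 0], 0],
    [[0, 0, 0], 0],
  ],
  grip=1,
)

```text
time: 31.25
position: [0.4398, 0.3283, 0.0117]
tool_rot: [2.572, -1.804, 0.001]
ft_force: [-0.3, -3.5, 4.6]
grip_width: 0.316
```

>>> carry_out(
  motion=[
    [[0, 0, 0.05], 0],
    [[0, 0, 0.1], 0],
    [[0, 0, 0.15], 0],
    [[0, 0, 0.18], 0],
    [[0, 0, 0.18], 0],
    [[0, 0, 0.18], 0],
  ],
)

```text
time: 31.85
position: [0.4395, 0.3286, 0.1912]
tool_rot: [-2.572, 1.803, -0.0]
ft_force: [0.4, -0.8, -1.0]
grip_width: 0.32
```

The opening is 28 mm, so B belongs in the no-go box. Moving there.

>>> carry_out(
  motion=[
    [[0.1885, -0.3556, 0], -0.347],
    [[0.1885, -0.3556, 0], -0.347],
    [[0.1885, -0.3556, 0], -0.347],
    [[0.1885, -0.3556, 0], -0.347],
    [[0.1885, -0.3556, 0], -0.347],
    [[0.1885, -0.3556, 0], -0.347],
    [[0.1885, -0.3556, 0], -0.347],
    [[0.1885, -0.3556, 0], -0.347],
    [[0.1885, -0.3556, 0], -0.347],
    [[0.1885, -0.3556, 0], -0.347],
    [[0.1885, -0.3556, -0.03], -0.347],
    [[0.1885, -0.3556, -0.03], -0.347],
    [[0.1885, -0.3556, -0.03], -0.347],
    [[0.1885, -0.3556, -0.03], -0.347],
  ],
)

```text
time: 33.25
position: [0.6282, -0.0258, 0.1625]
tool_rot: [-2.224, 2.218, -0.001]
ft_force: [0.3, 1.1, -0.6]
grip_width: 0.318
```

```bash
python3 - <<'E'
from h import *
d=snap('wrist','w13.png'); s=get_state();print(s['time'],s['position'],np.degrees(yaw()),s['grip_width'])
cv2.imwrite('pics/w13.png',cv2.resize(d['pixels'][100:300,180:380],None,fx=3,fy=3,interpolation=cv2.INTER_CUBIC))
E
```

```text
33.3 [ 0.62848771 -0.02608465  0.1626983 ] -89.87997475254973 0.31905598143873
```

View pics/w13.png

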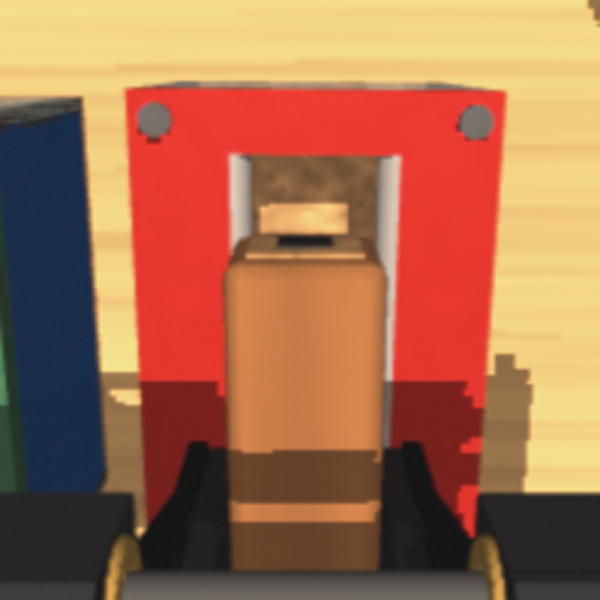

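In the crop, the blank's centre column is about 307 and the slot and screws centre at about 316. Converting the offset.

```bash
python3 - <<'E'
from h import *
f=lambda l:[(180+x/3,100+y/3) for x,y in l]
g=w('wrist',f([(126,90),(505,93),(155,121),(477,123),(230,157),(402,157),(141,380),(487,380)]),.105);print(g); print((g[::2]+g[1::2])/2)
b=w('wrist',f([(230,268),(384,268),(231,560),(380,560)]),.1627-.0115+.028);print((b[::2]+b[1::2])/2,b)
E
```

```text
[[ 0.7026  0.0168  0.105 ]
 [ 0.702  -0.072   0.105 ]
 [ 0.6955  0.0104  0.105 ]
 [ 0.6952 -0.0658  0.105 ]
 [ 0.6872 -0.0072  0.105 ]
 [ 0.6872 -0.0484  0.105 ]
 [ 0.6304  0.0171  0.105 ]
 [ 0.6306 -0.0722  0.105 ]]
[[ 0.7023  -0.0276   0.105  ]
 [ 0.69535 -0.0277   0.105  ]
 [ 0.6872  -0.0278   0.105  ]
 [ 0.6305  -0.02755  0.105  ]]
[[ 0.67675 -0.0255   0.1792 ]
 [ 0.62245 -0.02535  0.1792 ]] [[ 0.6767 -0.0129  0.1792]
 [ 0.6768 -0.0381  0.1792]
 [ 0.6224 -0.0118  0.1792]
 [ 0.6225 -0.0389  0.1792]]
```

>>> carry_out(
  motion=[
    [[0.001, -0.0022, -0.03], 0],
    [[0.001, -0.0022, -0.038], 0],
    [[0.001, -0.0022, -0.044], 0],
    [[0.001, -0.0022, -0.05], 0],
    [[0.001, -0.0022, -0.053], 0],
    [[0.001, -0.0022, -0.053], 0],
    [[0.001, -0.0022, -0.053], 0],
  ],
)

```text
time: 34.0
position: [0.6294, -0.029, 0.1091]
tool_rot: [-2.222, 2.22, -0.001]
ft_force: [-0.4, 0.6, -1.3]
grip_width: 0.316
```

>>> carry_out(
  motion=[
    [[0, 0, 0], 0],
    [[0, 0, 0], 0],
    [[0, 0, 0], 0],
    [[0, 0, 0], 0],
    [[0, 0, 0.03], 0],
    [[0, 0, 0.06], 0],
    [[0, 0, 0.1], 0],
    [[-0.15, 0, 0.1], 0],
    [[-0.15, 0, 0.1], 0],
    [[-0.15, 0, 0.1], 0],
    [[-0.15, 0, 0.1], 0],
    [[-0.15, 0, 0.1], 0],
  ],
  grip=-0.2,
)

```text
time: 35.2
position: [0.4786, -0.0307, 0.2092]
tool_rot: [2.217, -2.221, 0.009]
ft_force: [-0.0, 0.3, 1.1]
grip_width: 0.602
```

```bash
python3 - <<'E'
from h import *
snap('top','t14.png',s=1.42); s=get_state();print(s['time'],s['position'],s['grip_width'],s['ft_force'])
E
```

```text
35.25 [ 0.47979765 -0.03013183  0.20929767] 0.6025104089489975 [1.18157777 0.38515373 0.09781868]
```

View pics/t14.png

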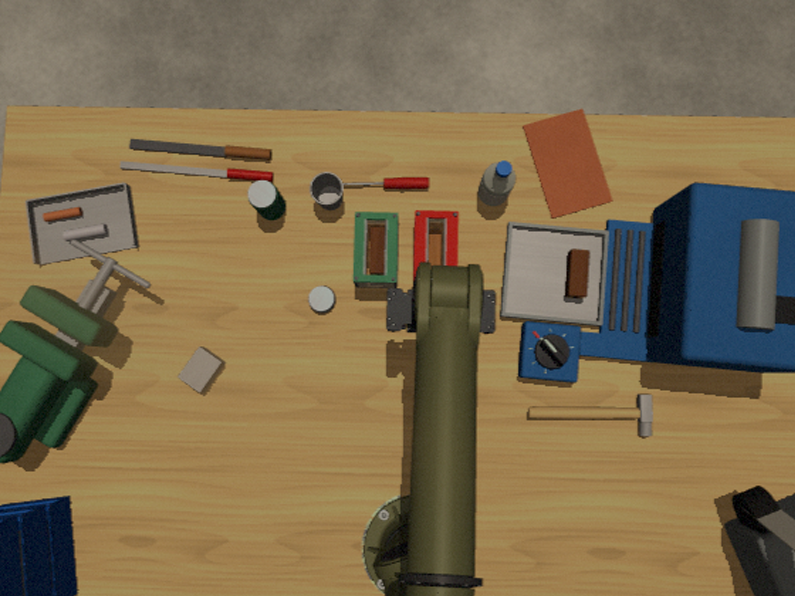

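The final top view shows no blanks left on the bench. Two are in the view of the gauges, with B's lighter top in the red slot at (436,245), and D lies flat in the tray. The pointer is on the mark and the other items haven't moved.

```bash
python3 -c "
from bench import ticket
print(ticket.close_job())"
```

```text
the job is handed in; nothing more can be done
None
```

I set the dial on the red mark first, then sorted the four blanks that were present, and handed the job in at about 35 s.

| Blanks | Gripper opening | Where they went |
|---|---|---|
| Two blanks | 34 mm | Dropped through the green go slot |
| One blank | 28 mm | Dropped through the red no-go slot |
| One blank | 39.6 mm | Laid flat in the infeed tray |

**How they were sized:** I took each blank's size from the gripper opening, so none was tried in a slot it should have stopped at. The three that went through slots entered with at most about 4 N.

**Dial:** a close-up after setting showed the pointer within about 0.5 px of the mark, roughly 0.6°. The first turn overshot by about 3° and I corrected it before any blank went into the tray.

**Slip:** on the first grasp of the tray blank I lifted before the slow fingers had closed. The blank moved only a few millimetres and I picked it up again without trouble.

**Final check:** the last top view shows the bench clear of blanks, one blank lying in the tray and the other items where they were. I saw both go blanks in the green box at different points. I judged the no-go drop from the last top view only, without a close-up. No check failed or disagreed.

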